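# Show a decanter's glass stopper to the inspection camera

## Task

Draw the stopper out of the square-bodied glass decanter and hold it up to the desk inspection camera to be checked for chips: in the air, in the middle of the lens's view, shank pointing straight into the lens, with the tip of the shank about 6 cm from the lens. Finish while still holding it there; leave the decanter standing where it is, do not bump the camera and leave the other goods alone.

Things in the scene. Friction and masses are not known exactly. Their poses are not given: they have to be found in the camera images.
- square_decanter: green glass decanter with a square body, 84 x 84 mm (sides along its x and y) and 80 mm high, stepped shoulders to 100 mm, then a round neck (32 mm diameter, lip 37 mm) with its rim 145 mm above the table; loose, about 0.65 kg. Neck bore 19 mm or more in diameter, 45 mm deep. Origin at the centre of its underside, z up
- stopper: clear glass stopper, loose, 60 g, standing free in the square decanter's neck. Origin at the tip of its shank, z from shank to head. Shank 15 mm diameter, 0 to 34 mm; collar 30 mm diameter, 34 to 38 mm, resting on the rim (tip 111 mm above the table at the start); head a cylinder with faceted look, 36 mm diameter, 38 to 68 mm: grip it there. Same from every side about z
- camera_head: head of the inspection camera: grey cylinder, 60 mm diameter and 55 mm long, with a white light ring and a black lens in the middle of its face. Origin at the centre of the lens face, 110 mm above the table; z points out of the lens along its line of sight, which is tilted 0.6 rad (34 degrees) from straight up, roughly towards the robot. Fixed
- camera_stand: fixed stand of the inspection camera: black base 130 x 100 x 22 mm with two aluminium cheeks reaching 103 mm high; its -x axis is the horizontal direction in which the lens leans. Origin under the lens centre, at table height
- round_decanter: bystander: decanter with a round cylindrical body (84 mm diameter), same green glass, neck and stopper, 179 mm tall with its stopper; origin at the centre of its underside
- bell_decanter: bystander: decanter with a bell-shaped body (100 mm diameter at the foot), same green glass, neck and stopper, 179 mm tall with its stopper; origin at the centre of its underside
- mug: bystander: white mug, 80 mm diameter, 85 mm high, loose; origin at the centre of its underside
- candle: bystander: candle in a black cup, 72 mm diameter, 60 mm high, loose; origin at the centre of its underside
- tealight_cup: bystander: small terracotta cup, 64 mm diameter, 45 mm high, loose; origin at the centre of its underside
- lidded_jar: bystander: white jar with a wooden lid, 76 mm diameter, 72 mm high, loose; origin at the centre of its underside
- gift_carton: bystander: cardboard carton 70 x 90 x 60 mm, loose; origin at the centre of its underside

How it is judged:
On the way:
1. the stopper is drawn clear of the neck, the decanter still standing (z of stopper in the frame of square_decanter above 0.155 m and angle between square_decanter's own z axis and vertical below 0.1 rad and contact force between the fingers and stopper above 0.5 N), for 0.2 s.
At the end, for the whole second after the job is handed in: the fingers hold the stopper still in the air, touching nothing else, shank tip 40 to 80 mm before the lens, within 15 mm of the line of sight each way, axis along it within 0.22 rad, shank towards the lens; the square decanter stands upright within 40 mm of its start (x of stopper in the frame of camera_head between -0.015 and 0.015 m and y of stopper in the frame of camera_head between -0.015 and 0.015 m and z of stopper in the frame of camera_head between 0.04 and 0.08 m and angle between the z axis of stopper and the z axis of camera_head, either way round below 0.22 rad and angle between stopper's own z axis and vertical below 1.2 rad and height (world z) of stopper above 0.11 m and contact force between the fingers and stopper above 0.5 N and linear speed of stopper below 0.03 m/s and contact force between stopper and camera_stand below 0.05 N and contact force between stopper and square_decanter below 0.05 N and angle between square_decanter's own z axis and vertical below 0.08 rad and distance of square_decanter from where it was at the start of the episode below 0.04 m and height (world z) of square_decanter below 0.01 m); the arm keeps its last pose, push and grip.
It fails at once if the square decanter is knocked over or pushed about (angle between square_decanter's own z axis and vertical above 0.35 rad or distance of square_decanter from where it was at the start of the episode above 0.06 m).
It fails at once if the camera is bumped (contact force between any of the arm, the fingers, stopper and camera_stand above 5 N).
It fails at once if other goods are moved or knocked over (distance of any of round_decanter, bell_decanter, mug, candle, tealight_cup, lidded_jar, gift_carton from where it was at the start of the episode above 0.025 m or angle between any of round_decanter, bell_decanter, mug, candle, tealight_cup, lidded_jar, gift_carton's own z axis and vertical above 0.35 rad).
It also fails if it takes over 34 s, if anything falls off the work surface, if the arm or the gripper's body presses on something with over 40 N, if the wrist force passes 120 N, or if a joint passes its speed limit or range.

## Robot

A 6-joint arm with a two-finger parallel gripper is mounted at the origin on the work surface. World frame = base frame: x ahead of the robot, y to its left, z up, the work surface at z = 0. Lengths are in m, angles in rad, forces in N, time in s.
With the tool pointing down it reaches from about 0.15 to 0.775 m from the base axis. Payload 6.1 kg.
Tool frame: the origin (TCP) lies midway between the tips of the shut fingers; the grasp point (between the pads) lies 19 mm behind it; z points along the fingers, y is the line along which they close (so a half turn about z gives the same grasp; the last joint's range is limited). The gripper opens to 85 mm and grips with 20 to 120 N. Pads are 22 mm wide; open, the fingers measure 114 mm over their backs; the gripper's body (76 mm by 85 mm) begins 54 mm behind the grasp point. The pads swing forward as they close: fully open they stand 13 mm farther back than shut.
Start: joints at [1.128, 0.126, -0.04, 1.405, 0, 1.571], TCP at [0.225, 0.474, 0.231] pointing down, gripper open.
Joint ranges: [-2.72, 2.72], [-0.95, 1.95], [-1.27, 1.35], [-1.78, 2.02], [-1.46, 1.47], [-3.14, 3.14]. Speed limits (rad/s): [2.39, 2.39, 3.01, 3.14, 3.14, 3.14].

## Interface

Orientations are given as a unit quaternion [w, x, y, z].
In Python, from workcell import env gives the robot as it stands.
- The arm moves only by the shell command python3 shift.py [FORCE], which reads ROWS from standard input. ROWS is a JSON list of rows, 1 to 20 of them, each an object with the fields jaw (the finger opening in m), tx, ty, tz (the shift in a scale on which 1.0 is 800 mm), turn (a turn about the tool's z in normalised numbers (1 is 120 degrees)); a field left out counts as zero (the opening has to be given); each row is the pose to reach, as a shift and turn from the pose commanded when the command began, along the tool's axes at that moment; what a row does not reach only later rows make up. A row lasts 1/10 s, in which the tool goes at most 0.05 m and 0.15 rad, less where a joint would pass 70% of its speed; a pose out of reach is approached as far as the arm can. The fingers move at their own pace and stop on an object; FORCE is the grip in N (left out, the last holds). Time passes only in rows, so rows that do not move let the fingers close. It prints the time, the measured TCP pose, the force, the opening and the grip force at its end. Shift and turn numbers lie between -1 and 1, and a call with a number outside is refused. Input that does not fit is refused with a message, and nothing moves.
- env.get_state(): the state, without advancing time (a new reading comes with each control period).
- env.snapshot(name): name is "side" or "top" or "wrist"; returns a dict with "color" (400x640x3 uint8, red, green, blue), "intrinsics" (3x3 intrinsics, pixels), "extrinsics" (4x4, takes a point from camera to world coordinates). Camera axes: x right, y up, looking along -z (the intrinsics and any distortion apply to the point x, -y, -z); pixel columns grow to the right and rows downward; lengths in m; the calibration is good to about 2 mm. A picture is of the moment at which its call begins. There is no depth.
- env.job_done(): hands the job in; it is judged then, once.
The state is a dict: "t": time; "joint_pos": joint angles; "joint_velocities": joint speeds; "joint_torque": joint torques, N m; "ee_pos": TCP position; "ee_rot": TCP orientation; "wrist_force": force on the tool from outside, world axes, zero at the start; "moment": the same for the moment, N m; "gripper_width": finger opening in m; "grasp_force": force on a finger pad.
Only numpy, scipy, OpenCV 4.12 (cv2) and the standard library are available. Lean on these libraries where they do the work, as an engineer would, in place of code of your own. Each camera call takes 0.05 s, during which the arm holds its last target. There are 200 camera calls.

## Working session

There is one attempt and no reset: what is moved stays moved. The work goes in short steps, Python scripts to look and compute and a shell command to move; the robot and the scene stay as the last step left them, time stands still between calls to the robot, and variables do not carry over. Pictures are saved under pics/ and viewed, at most 10 in all, crops included, and the job is handed in when it is done.

```bash
ls; mkdir -p pics; python3 - <<'E'
from workcell import env
import cv2,numpy as np
for n in ("side","top","wrist"):
    s=env.snapshot(n); cv2.imwrite(f"pics/{n}0.png",s["color"][:,:,::-1])
    print(n,np.round(s["intrinsics"],1).tolist(),np.round(s["extrinsics"],3).tolist(), [k for k in s])
st=env.get_state(); print(st["t"],st["ee_pos"],st["ee_rot"],st["gripper_width"])
E
```

```text
pics
shift.py
workcell.py
side [[466.2, 0.0, 317.4], [0.0, 466.2, 198.5], [0.0, 0.0, 1.0]] [[0.93, 0.209, -0.303, 0.239], [-0.368, 0.561, -0.742, -0.738], [0.014, 0.801, 0.599, 0.71], [0.0, 0.0, 0.0, 1.0]] ['color', 'intrinsics', 'extrinsics']
top [[488.1, 0.0, 321.9], [0.0, 488.1, 198.8], [0.0, 0.0, 1.0]] [[-0.014, 0.987, -0.162, 0.37], [-1.0, -0.011, 0.016, 0.028], [0.014, 0.162, 0.987, 1.169], [0.0, 0.0, 0.0, 1.0]] ['color', 'intrinsics', 'extrinsics']
wrist [[335.8, 0.0, 317.7], [0.0, 335.8, 203.1], [0.0, 0.0, 1.0]] [[0.429, -0.871, -0.238, 0.162], [0.903, 0.414, 0.115, 0.503], [-0.001, -0.264, 0.964, 0.374], [0.0, 0.0, 0.0, 1.0]] ['color', 'intrinsics', 'extrinsics']
0.15 [0.22481426 0.47408155 0.23068971] [-1.34852615e-04  2.19617000e-01  9.75585960e-01 -6.24210115e-04] 0.08525391852772471
```

View pics/side0.png

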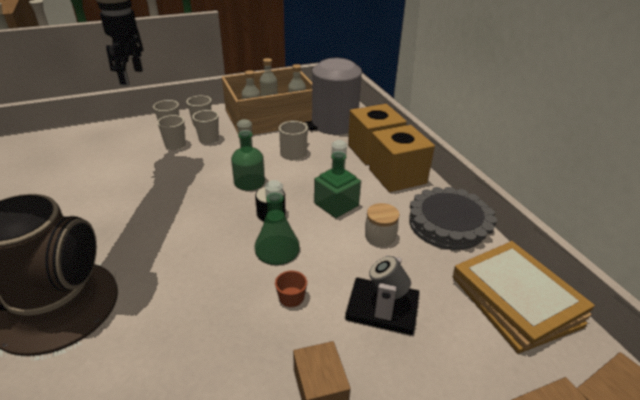

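View pics/top0.png

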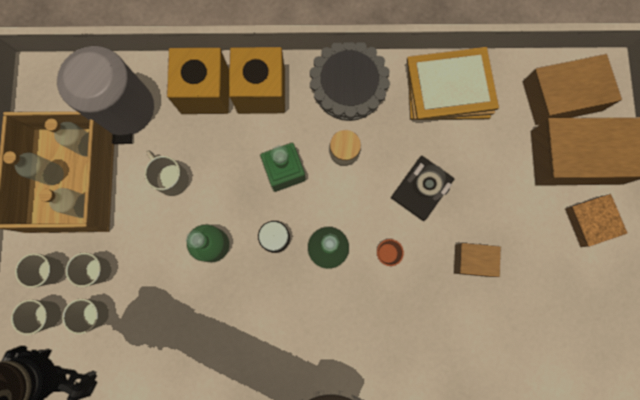

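The side view shows the square decanter at about (338,190) with its stopper at (339,150), and the inspection camera lens near (382,266). In the top view the stopper is at (281,157) and the lens at (430,183). Next I'll enlarge these areas.

```bash
python3 - <<'E'
import cv2,numpy as np
s=cv2.imread("pics/side0.png");t=cv2.imread("pics/top0.png")
def c(i,x,y): return cv2.resize(i[y:y+50,x:x+66],None,fx=6,fy=6,interpolation=cv2.INTER_CUBIC)
# side stopper (306,132), side cam(356,245); top stopper(250,132) top cam(396,158)
m=np.vstack([np.hstack([c(s,306,132),c(s,356,245)]),np.hstack([c(t,250,132),c(t,396,158)])])
cv2.imwrite("pics/crop0.png",m);print(m.shape)
E
```

```text
(600, 792, 3)
```

View pics/crop0.png

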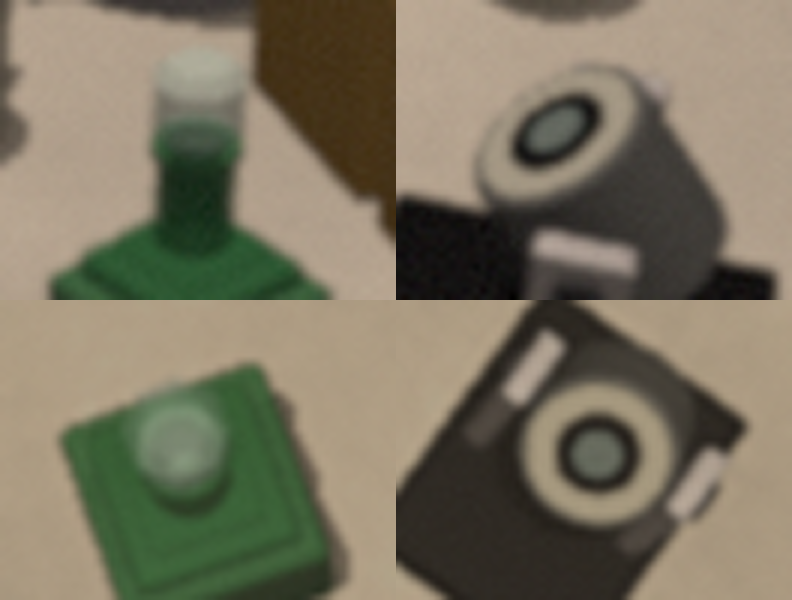

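Pixels read from the crop:
- **Side view:** stopper head top centre (339.7,144.0), lens (382.8,266.7).
- **Top view:** lens (429.7,183.5), stopper head top about (279.3,154).

The cheeks in the top view give the direction in which the lens leans. Next I triangulate these points.

```bash
cat > h.py <<'E'
import numpy as np,cv2
from scipy.optimize import least_squares
from workcell import env
def P(s,p):
    T=np.linalg.inv(s["extrinsics"]);q=np.atleast_2d(p)@T[:3,:3].T+T[:3,3];q=q*[1,-1,-1]
    u=q@s["intrinsics"].T;return u[:,:2]/u[:,2:]
def tri(obs):
    f=lambda x:np.concatenate([P(s,x)[0]-uv for s,uv in obs])
    r=least_squares(f,[.45,0,.1]);return r.x,r.fun
def onz(s,uv,z):
    d=s["extrinsics"][:3,:3]@(np.linalg.inv(s["intrinsics"])@[*uv,1]*[1,-1,-1]);o=s["extrinsics"][:3,3]
    return o+d*(z-o[2])/d[2]
E
python3 - <<'E'
from h import *
S=env.snapshot("side");T=env.snapshot("top")
r=lambda a:np.round(a,4)
st,e=tri([(S,[339.67,144]),(T,[279.3,154])]);print("stop",r(st),r(e))
ln,e=tri([(S,[382.8,266.7]),(T,[429.7,183.5])]);print("lens",r(ln),r(e))
print("head ctr if top circle is collar", r(onz(T,[280.2,155.8],.147)), r(onz(S,[339.67,144],.179)))
# cheeks tops in top view
a=onz(T,[396+137/6,158+67/6],.103);b=onz(T,[396+301/6,158+182/6],.103);print("cheeks",r(a),r(b),np.linalg.norm(a-b))
d=a-b;print("lean az",np.arctan2(d[0],-d[1]), np.arctan2(-d[0],d[1]))
# predict head silhouette
for s,n in((S,"side"),(T,"top")):
  for z in (.179,.149,.145): print(n,z,r(P(s,[*st[:2],z])))
  for az in (2.4,2.5,2.6,2.7): print(az,r(P(s,ln-.055*np.array([np.sin(.6)*np.cos(az),np.sin(.6)*np.sin(az),np.cos(.6)]))))
for c in((425,157),(454,178),(420,219),(391,197)):print(c,r(onz(T,c,.022)))
E
```

```text
stop [0.6311 0.0995 0.1749] [-0.8763  0.1876  0.2342 -0.792 ]
lens [ 0.576  -0.2283  0.1117] [-0.2769  0.0632  0.1054 -0.334 ]
head ctr if top circle is collar [0.6326 0.1001 0.147 ] [0.6303 0.0932 0.179 ]
cheeks [ 0.6099 -0.2073  0.103 ] [ 0.5655 -0.2664  0.103 ] 0.07390035394382156
lean az 2.497497704266325 -0.6440949493234682
side 0.179 [[338.8695 142.6163]]
side 0.149 [[338.322  153.9675]]
side 0.145 [[338.2504 155.4525]]
2.4 [[396.5466 288.8741]]
2.5 [[396.8501 287.671 ]]
2.6 [[396.9839 286.4399]]
2.7 [[396.9483 285.1935]]
top 0.179 [[279.3925 152.7093]]
top 0.149 [[280.4053 156.2752]]
top 0.145 [[280.5361 156.7355]]
2.4 [[433.8031 177.1508]]
2.5 [[432.7306 176.3242]]
2.6 [[431.584  175.6039]]
2.7 [[430.3749 174.997 ]]
(425, 157) [ 0.6581 -0.2415  0.022 ]
(454, 178) [ 0.6054 -0.309   0.022 ]
(420, 219) [ 0.5071 -0.2223  0.022 ]
(391, 197) [ 0.5608 -0.1553  0.022 ]
```

The stopper is at about (0.631, 0.098) and the lens at (0.576, -0.228, 0.111), leaning towards azimuth 2.48. I'll move above the stopper at the current height and check with the wrist camera.

The manual's scale: shifts go in shares of 800 mm and turns go in shares of 120 degrees. Converting my numbers, -0.528 m / 0.8 = -0.66, -0.166 m / 0.8 = -0.2075, 0.22 rad / 2.0944 = 0.105.

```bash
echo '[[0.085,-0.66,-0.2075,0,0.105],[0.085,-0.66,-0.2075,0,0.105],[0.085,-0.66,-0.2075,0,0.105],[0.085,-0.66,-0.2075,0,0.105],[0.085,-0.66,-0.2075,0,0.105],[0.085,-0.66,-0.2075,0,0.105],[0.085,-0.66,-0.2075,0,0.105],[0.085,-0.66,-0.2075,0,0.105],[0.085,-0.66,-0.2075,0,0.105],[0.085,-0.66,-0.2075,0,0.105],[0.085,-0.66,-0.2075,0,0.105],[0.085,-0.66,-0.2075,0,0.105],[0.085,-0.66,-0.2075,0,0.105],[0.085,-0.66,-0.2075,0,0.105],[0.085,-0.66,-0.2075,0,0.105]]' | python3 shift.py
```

```text
refused: ROWS must be a list of objects with named fields. Nothing was moved.
```

Nothing moved. I misread the format; it is a list of objects with named fields. Resending.

```bash
echo '[{"jaw":0.085,"tx":-0.66,"ty":-0.2075,"turn":0.105},{"jaw":0.085,"tx":-0.66,"ty":-0.2075,"turn":0.105},{"jaw":0.085,"tx":-0.66,"ty":-0.2075,"turn":0.105},{"jaw":0.085,"tx":-0.66,"ty":-0.2075,"turn":0.105},{"jaw":0.085,"tx":-0.66,"ty":-0.2075,"turn":0.105},{"jaw":0.085,"tx":-0.66,"ty":-0.2075,"turn":0.105},{"jaw":0.085,"tx":-0.66,"ty":-0.2075,"turn":0.105},{"jaw":0.085,"tx":-0.66,"ty":-0.2075,"turn":0.105},{"jaw":0.085,"tx":-0.66,"ty":-0.2075,"turn":0.105},{"jaw":0.085,"tx":-0.66,"ty":-0.2075,"turn":0.105},{"jaw":0.085,"tx":-0.66,"ty":-0.2075,"turn":0.105},{"jaw":0.085,"tx":-0.66,"ty":-0.2075,"turn":0.105},{"jaw":0.085,"tx":-0.66,"ty":-0.2075,"turn":0.105},{"jaw":0.085,"tx":-0.66,"ty":-0.2075,"turn":0.105},{"jaw":0.085,"tx":-0.66,"ty":-0.2075,"turn":0.105}]' | python3 shift.py
python3 - <<'E'
from h import *
s=env.snapshot("wrist");cv2.imwrite("pics/w1.png",s["color"][:,:,::-1])
st=env.get_state();print(st["t"],st["ee_pos"],st["ee_rot"],np.round(st["joint_pos"],3))
print(P(s,[[.631,.098,.179],[.631,.098,.145],[.576,-.228,.111]]))
E
```

```text
t: 1.75
ee_pos: [0.63, 0.0993, 0.2317]
ee_rot: [0.0, 0.325, 0.946, 0.0]
wrist_force: [0.2, 0.1, -0.4]
gripper_width: 0.0851
grasp_force: 0.0
1.8 [0.63006132 0.09934433 0.23188697] [1.94813083e-04 3.24504425e-01 9.45884139e-01 1.88289091e-04] [0.156 0.347 0.242 1.466 0.    0.817]
[[318.21013151 228.91585925]
 [318.13644426 212.84379022]
 [  7.77879247 362.50112488]]
```

View pics/w1.png

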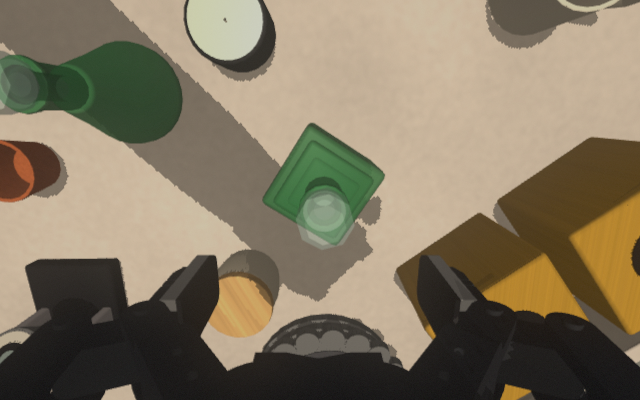

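The wrist view shows the head's octagon centred at about (325,221), and predicted it at (318,229). I'll refine the position from this and combine it with the other views.

```bash
python3 - <<'E'
from h import *
s=env.snapshot("wrist");S=env.snapshot("side");T=env.snapshot("top")
print(onz(s,[325,221],.179))
print(tri([(s,[325,221]),(S,[339.67,144]),(T,[279.3,153.5])]))
import scipy.spatial.transform as t
R=t.Rotation.from_quat(env.get_state()["ee_rot"],scalar_first=True).as_matrix();print(R.round(3))
E
```

```text
[0.62957865 0.10450427 0.179     ]
(array([0.63187066, 0.1028219 , 0.17145291]), array([-0.14783839,  0.49216582, -1.20136777,  0.75811277, -1.21904597,
       -0.22635197]))
[[-0.789  0.614  0.001]
 [ 0.614  0.789  0.   ]
 [-0.     0.001 -1.   ]]
```

```bash
echo '[{"jaw":0.085,"tx":0.0019,"ty":0.0025,"tz":0.05},{"jaw":0.085,"tx":0.0019,"ty":0.0025,"tz":0.0875},{"jaw":0.085,"tx":0.0019,"ty":0.0025,"tz":0.1013},{"jaw":0.085,"tx":0.0019,"ty":0.0025,"tz":0.1013},{"jaw":0.03,"tx":0.0019,"ty":0.0025,"tz":0.1013},{"jaw":0.03,"tx":0.0019,"ty":0.0025,"tz":0.1013},{"jaw":0.03,"tx":0.0019,"ty":0.0025,"tz":0.1013},{"jaw":0.03,"tx":0.0019,"ty":0.0025,"tz":0.1013},{"jaw":0.03,"tx":0.0019,"ty":0.0025,"tz":0.1013},{"jaw":0.03,"tx":0.0019,"ty":0.0025,"tz":0.1013},{"jaw":0.03,"tx":0.0019,"ty":0.0025,"tz":0.1013}]' | python3 shift.py 30
```

```text
t: 3.05
ee_pos: [0.6318, 0.1008, 0.1519]
ee_rot: [0.001, 0.325, 0.946, 0.001]
wrist_force: [0.3, 0.7, 5.6]
gripper_width: 0.0355
grasp_force: 29.7
```

Gripped: the opening is 35.5 mm. Now I lift straight up.

To row units: -0.15 m / 0.8 = -0.1875, -0.13 m / 0.8 = -0.1625.

```bash
echo '[{"jaw":0.03,"tz":-0.0125},{"jaw":0.03,"tz":-0.0313},{"jaw":0.03,"tz":-0.0563},{"jaw":0.03,"tz":-0.0875},{"jaw":0.03,"tz":-0.125},{"jaw":0.03,"tz":-0.1625},{"jaw":0.03,"tz":-0.1875}]' | python3 shift.py
python3 - <<'E'
from h import *
S=env.snapshot("side");i=S["color"][:,:,::-1]
c=P(S,env.get_state()["ee_pos"])[0].astype(int);print(c)
cv2.imwrite("pics/s2.png",cv2.resize(i[c[1]-50:c[1]+90,c[0]-80:c[0]+80],None,fx=4,fy=4,interpolation=cv2.INTER_CUBIC))
print(env.get_state()["joint_pos"].round(3) if hasattr(env.get_state()["joint_pos"],"round") else env.get_state()["joint_pos"])
E
```

```text
t: 3.75
ee_pos: [0.6308, 0.1004, 0.303]
ee_rot: [0.001, 0.325, 0.946, 0.0]
wrist_force: [1.1, -0.3, -0.7]
gripper_width: 0.0353
grasp_force: 30.5
[341  89]
[ 0.158  0.37   0.439  1.634 -0.     0.821]
```

View pics/s2.png

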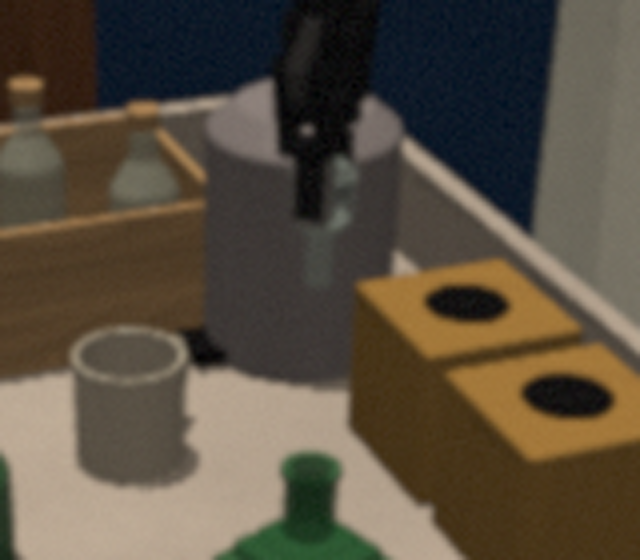

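The stopper is out and held straight, the decanter stands, and the tip is about 39 mm below the TCP.

`shift.py` can't command a tilt, so I plan to get the 0.6 rad lean at the edge of the workspace. There the arm "approaches as far as it can", and the tilt may stay in the commanded pose. If it doesn't, I'll pivot the stopper in the grip. First I move to the right azimuth (-0.66).

To row units: -0.465 m / 0.8 = -0.5813, -0.184 m / 0.8 = -0.23.

```bash
echo '[{"jaw":0.03,"tx":-0.23,"ty":-0.5813,"tz":-0.1875},{"jaw":0.03,"tx":-0.23,"ty":-0.5813,"tz":-0.1875},{"jaw":0.03,"tx":-0.23,"ty":-0.5813,"tz":-0.1875},{"jaw":0.03,"tx":-0.23,"ty":-0.5813,"tz":-0.1875},{"jaw":0.03,"tx":-0.23,"ty":-0.5813,"tz":-0.1875},{"jaw":0.03,"tx":-0.23,"ty":-0.5813,"tz":-0.1875},{"jaw":0.03,"tx":-0.23,"ty":-0.5813,"tz":-0.1875},{"jaw":0.03,"tx":-0.23,"ty":-0.5813,"tz":-0.1875},{"jaw":0.03,"tx":-0.23,"ty":-0.5813,"tz":-0.1875},{"jaw":0.03,"tx":-0.23,"ty":-0.5813,"tz":-0.1875},{"jaw":0.03,"tx":-0.23,"ty":-0.5813,"tz":-0.1875},{"jaw":0.03,"tx":-0.23,"ty":-0.5813,"tz":-0.1875},{"jaw":0.03,"tx":-0.23,"ty":-0.5813,"tz":-0.1875}]' | python3 shift.py
echo '[{"jaw":0.03,"tz":-0.0625},{"jaw":0.03,"tz":-0.125},{"jaw":0.03,"tz":-0.1875},{"jaw":0.03,"tz":-0.25},{"jaw":0.03,"tz":-0.25}]' | python3 shift.py
python3 -c "
from h import *
print(np.round(env.get_state()['joint_pos'],3))"
```

```text
t: 5.1
ee_pos: [0.4869, -0.3774, 0.4429]
ee_rot: [0.003, 0.326, 0.945, -0.001]
wrist_force: [-0.3, 0.4, 0.3]
gripper_width: 0.0352
grasp_force: 30.6
t: 5.6
ee_pos: [0.4521, -0.3493, 0.4887]
ee_rot: [0.03, 0.325, 0.945, -0.01]
wrist_force: [0.6, -0.1, -0.4]
gripper_width: 0.0352
grasp_force: 30.5
[-0.658  0.364  0.878  2.02  -0.     0.004]
```

The tilt begins as j4 saturates, and so far it is 0.06 rad outward. I'll check that it persists by pushing up further.

To row units: -0.3 m / 0.8 = -0.375, -0.25 m / 0.8 = -0.3125.

```bash
echo '[{"jaw":0.03,"tz":-0.0625},{"jaw":0.03,"tz":-0.125},{"jaw":0.03,"tz":-0.1875},{"jaw":0.03,"tz":-0.25},{"jaw":0.03,"tz":-0.3125},{"jaw":0.03,"tz":-0.375},{"jaw":0.03,"tz":-0.375}]' | python3 shift.py
python3 -c "
from h import *
print(np.round(env.get_state()['joint_pos'],3))"
echo '[{"jaw":0.03,"tz":0.0625},{"jaw":0.03,"tz":0.0625}]' | python3 shift.py
python3 -c "
from h import *
print(np.round(env.get_state()['joint_pos'],3))"
```

```text
t: 6.3
ee_pos: [0.4086, -0.3163, 0.5292]
ee_rot: [0.056, 0.325, 0.944, -0.019]
wrist_force: [-0.5, -0.4, 0.2]
gripper_width: 0.0351
grasp_force: 30.5
[-0.659  0.241  0.809  2.02  -0.     0.004]
t: 6.5
ee_pos: [0.4119, -0.3188, 0.4699]
ee_rot: [0.048, 0.325, 0.944, -0.016]
wrist_force: [-0.2, 0.8, -2.5]
gripper_width: 0.0351
grasp_force: 30.5
[-0.659  0.167  0.553  1.856 -0.     0.004]
```

The tilt persists, because the commanded pose becomes the one reached. Now I push outward to full stretch, where tilting gains reach and should build up faster.

To row units: -0.5 m / 0.8 = -0.625, -0.45 m / 0.8 = -0.5625.

```bash
echo '[{"jaw":0.03,"tx":-0.0625},{"jaw":0.03,"tx":-0.125},{"jaw":0.03,"tx":-0.1875},{"jaw":0.03,"tx":-0.25},{"jaw":0.03,"tx":-0.3125},{"jaw":0.03,"tx":-0.375},{"jaw":0.03,"tx":-0.4375},{"jaw":0.03,"tx":-0.5},{"jaw":0.03,"tx":-0.5625},{"jaw":0.03,"tx":-0.625}]' | python3 shift.py
python3 -c "
from h import *
print(np.round(env.get_state()['joint_pos'],3))"
```

```text
t: 7.5
ee_pos: [0.5973, -0.464, 0.409]
ee_rot: [0.066, 0.325, 0.943, -0.023]
wrist_force: [1.1, -0.3, -0.1]
gripper_width: 0.0348
grasp_force: 30.5
[-6.610e-01  7.550e-01  1.346e+00  2.021e+00  0.000e+00  2.000e-03]
```

To row units: -0.4 m / 0.8 = -0.5, -0.05 m / 0.8 = -0.0625.

```bash
for k in 1 2; do echo '[{"jaw":0.03,"tx":-0.0625,"tz":-0.0625},{"jaw":0.03,"tx":-0.125,"tz":-0.125},{"jaw":0.03,"tx":-0.1875,"tz":-0.25},{"jaw":0.03,"tx":-0.25,"tz":-0.375},{"jaw":0.03,"tx":-0.25,"tz":-0.5}]' | python3 shift.py | grep ee_; python3 -c "
from h import *
print(np.round(env.get_state()['joint_pos'],3),env.get_state()['t'])"; done
```

```text
ee_pos: [0.5828, -0.453, 0.4569]
ee_rot: [0.097, 0.324, 0.941, -0.033]
[-6.610e-01  6.910e-01  1.346e+00  2.021e+00  0.000e+00  2.000e-03] 8.0
ee_pos: [0.5674, -0.4414, 0.4991]
ee_rot: [0.124, 0.323, 0.937, -0.042]
[-6.610e-01  6.330e-01  1.346e+00  2.020e+00  0.000e+00  2.000e-03] 8.5
```

It ratchets by about 0.06 rad per push, and the tilt is now about 0.26. I'll continue to about 0.6.

To row units: -0.6 m / 0.8 = -0.75, -0.05 m / 0.8 = -0.0625.

```bash
for k in 1 2 3 4; do echo '[{"jaw":0.03,"tx":-0.0625,"tz":-0.125},{"jaw":0.03,"tx":-0.125,"tz":-0.375},{"jaw":0.03,"tx":-0.25,"tz":-0.625},{"jaw":0.03,"tx":-0.375,"tz":-0.625},{"jaw":0.03,"tx":-0.375,"tz":-0.75}]' | python3 shift.py | grep ee_; done; python3 -c "
from h import *
print(np.round(env.get_state()['joint_pos'],3),env.get_state()['t'])"
```

```text
ee_pos: [0.5467, -0.4255, 0.5473]
ee_rot: [0.156, 0.321, 0.933, -0.053]
ee_pos: [0.5232, -0.4073, 0.5944]
ee_rot: [0.188, 0.319, 0.927, -0.064]
ee_pos: [0.4971, -0.3872, 0.6394]
ee_rot: [0.22, 0.316, 0.92, -0.075]
ee_pos: [0.4686, -0.3652, 0.6819]
ee_rot: [0.252, 0.314, 0.911, -0.086]
[-6.620e-01  3.560e-01  1.345e+00  2.020e+00  1.000e-03  1.000e-03] 10.5
```

To row units: -0.6 m / 0.8 = -0.75, -0.5 m / 0.8 = -0.625.

```bash
echo '[{"jaw":0.03,"tx":-0.0625,"tz":-0.125},{"jaw":0.03,"tx":-0.125,"tz":-0.375},{"jaw":0.03,"tx":-0.25,"tz":-0.625},{"jaw":0.03,"tx":-0.375,"tz":-0.625},{"jaw":0.03,"tx":-0.375,"tz":-0.75}]' | python3 shift.py
cat > go.py <<'E'
from h import *
from scipy.spatial.transform import Rotation as Ro
st=env.get_state();R=Ro.from_quat(st["ee_rot"],scalar_first=True).as_matrix();p=np.array(st["ee_pos"])
L=np.array([.576,-.228,.111]);ax=np.array([np.sin(.6)*np.cos(2.48),np.sin(.6)*np.sin(2.48),np.cos(.6)])
print("t",st["t"],"q",np.round(st["joint_pos"],3),"tilt",np.arccos(-R[2,2]),"axis err",np.arccos(-R[:,2]@ax),"az",np.arctan2(-R[1,2],-R[0,2]))
for d in (.15,.101): print(d,"shift in tool",np.round(R.T@(L+d*ax-p),4), "target",np.round(L+d*ax,3))
E
python3 go.py
```

```text
t: 11.0
ee_pos: [0.4379, -0.3413, 0.7219]
ee_rot: [0.284, 0.31, 0.902, -0.097]
wrist_force: [0.9, 0.3, -1.3]
gripper_width: 0.0347
grasp_force: 30.5
t 11.0 q [-6.630e-01  2.860e-01  1.345e+00  2.020e+00  1.000e-03  1.000e-03] tilt 0.6092538665659564 axis err 0.009260092371353366 az 2.4805972586879363
0.15 shift in tool [0.3162 0.1737 0.3736] target [ 0.509 -0.176  0.235]
0.101 shift in tool [0.3167 0.1737 0.4226] target [ 0.531 -0.193  0.194]
```

The tilt is 0.609 and the axis error 0.009 rad. Now I go to a standoff before the lens.

To row units: 0.34 m / 0.8 = 0.425, 0.316 m / 0.8 = 0.395.

```bash
echo '[{"jaw":0.03,"tx":0.395,"ty":0.2175,"tz":0.425},{"jaw":0.03,"tx":0.395,"ty":0.2175,"tz":0.425},{"jaw":0.03,"tx":0.395,"ty":0.2175,"tz":0.425},{"jaw":0.03,"tx":0.395,"ty":0.2175,"tz":0.425},{"jaw":0.03,"tx":0.395,"ty":0.2175,"tz":0.425},{"jaw":0.03,"tx":0.395,"ty":0.2175,"tz":0.425},{"jaw":0.03,"tx":0.395,"ty":0.2175,"tz":0.425},{"jaw":0.03,"tx":0.395,"ty":0.2175,"tz":0.425},{"jaw":0.03,"tx":0.395,"ty":0.2175,"tz":0.425},{"jaw":0.03,"tx":0.395,"ty":0.2175,"tz":0.425},{"jaw":0.03,"tx":0.395,"ty":0.2175,"tz":0.425},{"jaw":0.03,"tx":0.395,"ty":0.2175,"tz":0.425},{"jaw":0.03,"tx":0.395,"ty":0.2175,"tz":0.425},{"jaw":0.03,"tx":0.395,"ty":0.2175,"tz":0.425}]' | python3 shift.py
python3 go.py; cat > v.py <<'E'
from h import *
import sys
m=[]
for n,c in (("side",(375,235)),("top",(415,190))):
    i=env.snapshot(n)["color"][:,:,::-1];x,y=c[0]-40,c[1]-50
    m.append(cv2.resize(i[y:y+100,x:x+66],None,fx=6,fy=6,interpolation=cv2.INTER_CUBIC)); print(n,x,y)
cv2.imwrite(sys.argv[1],np.hstack(m))
E
python3 v.py pics/a3.png
```

```text
t: 12.4
ee_pos: [0.4944, -0.164, 0.2624]
ee_rot: [0.283, 0.31, 0.902, -0.097]
wrist_force: [0.1, 0.7, 1.4]
gripper_width: 0.035
grasp_force: 30.5
t 12.4 q [-0.165 -0.324 -0.534  0.812 -0.276  0.419] tilt 0.608617288567646 axis err 0.008617441573219272 az 2.479909620575902
0.15 shift in tool [ 0.0002 -0.0004  0.0335] target [ 0.509 -0.176  0.235]
0.101 shift in tool [ 0.0006 -0.0004  0.0825] target [ 0.531 -0.193  0.194]
side 335 185
top 375 140
```

View pics/a3.png

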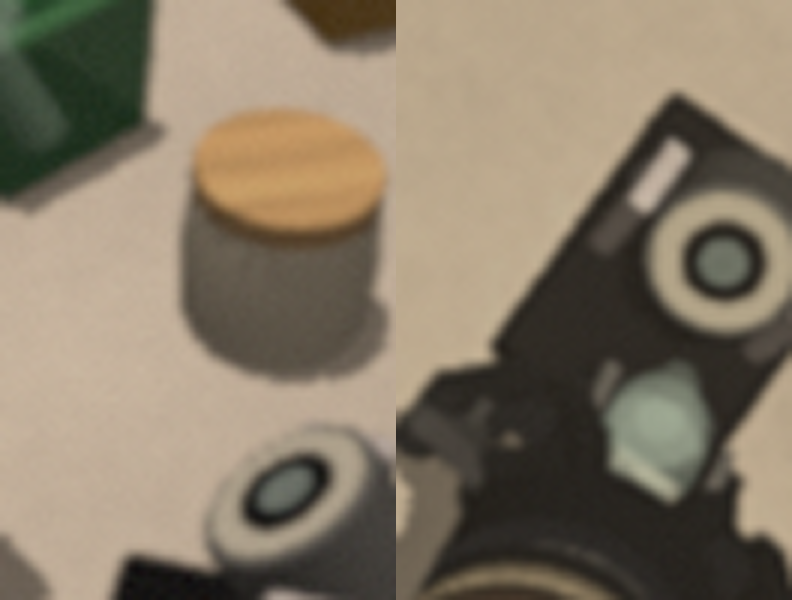

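The side view shows the shank tip at about (344,207). The top view shows the head between the fingers at about (417,210), with the shank pointing at the lens. Now I approach to about 62 mm.

To row units: 0.08 m / 0.8 = 0.1, 0.075 m / 0.8 = 0.0938.

```bash
python3 - <<'E'
from h import *
from scipy.spatial.transform import Rotation as Ro
st=env.get_state();z=Ro.from_quat(st["ee_rot"],scalar_first=True).as_matrix()[:,2];p=st["ee_pos"]+.041*z
for n in("side","top"):print(n,P(env.snapshot(n),p))
E
echo '[{"jaw":0.03,"tz":0.0375},{"jaw":0.03,"tz":0.0625},{"jaw":0.03,"tz":0.0813},{"jaw":0.03,"tz":0.0938},{"jaw":0.03,"tz":0.1},{"jaw":0.03,"tz":0.1},{"jaw":0.03,"tz":0.1}]' | python3 shift.py
python3 go.py; python3 v.py pics/a4.png
```

```text
side [[343.15533293 205.43978686]]
top [[420.61462837 202.60812695]]
t: 13.3
ee_pos: [0.5307, -0.1923, 0.198]
ee_rot: [0.284, 0.311, 0.902, -0.097]
wrist_force: [-0.4, 0.1, -1.0]
gripper_width: 0.0351
grasp_force: 30.5
t 13.3 q [-0.219 -0.229 -0.614  0.622 -0.248  0.372] tilt 0.6105982774645832 axis err 0.010615383001406279 az 2.4810586989932295
0.15 shift in tool [ 0.001  -0.0003 -0.0456] target [ 0.509 -0.176  0.235]
0.101 shift in tool [ 0.0016 -0.0004  0.0034] target [ 0.531 -0.193  0.194]
side 335 185
top 375 140
```

View pics/a4.png

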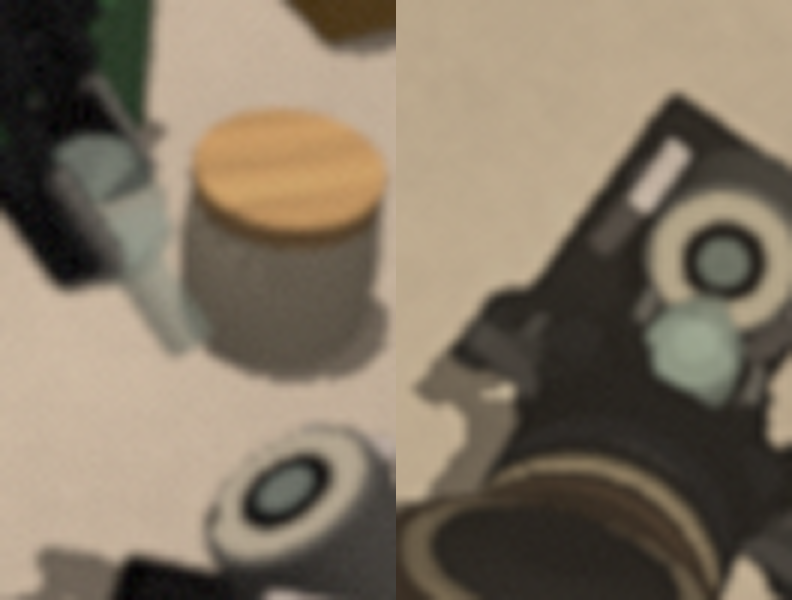

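The side view shows the tip at about (367.2,241.3) pointing at the lens, and the top view shows the head top at about (424,198). I'll check these against the prediction.

```bash
python3 - <<'E'
from h import *
from scipy.spatial.transform import Rotation as Ro
st=env.get_state();R=Ro.from_quat(st["ee_rot"],scalar_first=True).as_matrix();z=R[:,2]
for n in("side","top"):
  s=env.snapshot(n)
  for k in(.041,-.027):
    p=st["ee_pos"]+k*z;a=P(s,p);print(n,k,a.round(1),"per 10mm x,y,z",(P(s,[p+.01*R[:,i] for i in range(3)])-a).round(1).tolist())
E
```

```text
side 0.041 [[366.  240.7]] per 10mm x,y,z [[-4.8, 1.5], [1.1, -3.6], [2.9, 4.1]]
side -0.027 [[345.9 211.6]] per 10mm x,y,z [[-4.8, 1.7], [1.4, -3.5], [3.0, 4.4]]
top 0.041 [[425.9 190.9]] per 10mm x,y,z [[-2.8, 3.5], [-3.9, -2.8], [0.7, -1.4]]
top -0.027 [[420.9 201.4]] per 10mm x,y,z [[-3.0, 3.7], [-4.1, -3.0], [0.8, -1.6]]
```

The offsets from the prediction are a few mm, well within tolerance. I'll do one check with the wrist camera, since it sees the shank against the lens directly.

```bash
python3 - <<'E'
from h import *
from scipy.spatial.transform import Rotation as Ro
s=env.snapshot("wrist");i=s["color"][:,:,::-1];cv2.imwrite("pics/w5.png",cv2.resize(i[100:400,160:480],None,fx=2,fy=2,interpolation=cv2.INTER_CUBIC))
st=env.get_state();R=Ro.from_quat(st["ee_rot"],scalar_first=True).as_matrix()
for nm,p in(("tip",st["ee_pos"]+.041*R[:,2]),("head",st["ee_pos"]-.027*R[:,2]),("lens",np.array([.576,-.228,.111]))):
  a=P(s,p);print(nm,((a-[160,100])*2).round(0),(2*(P(s,[p+.01*R[:,i] for i in range(3)])-a)).round(1).tolist())
E
```

```text
tip [[318. 263.]] [[0.0, -32.6], [34.2, -0.0], [-0.1, -11.3]]
head [[319. 383.]] [[0.0, -46.8], [51.3, -0.0], [-0.2, -24.8]]
lens [[316. 200.]] [[-0.0, -25.5], [26.1, -0.0], [-0.0, -6.4]]
```

View pics/w5.png

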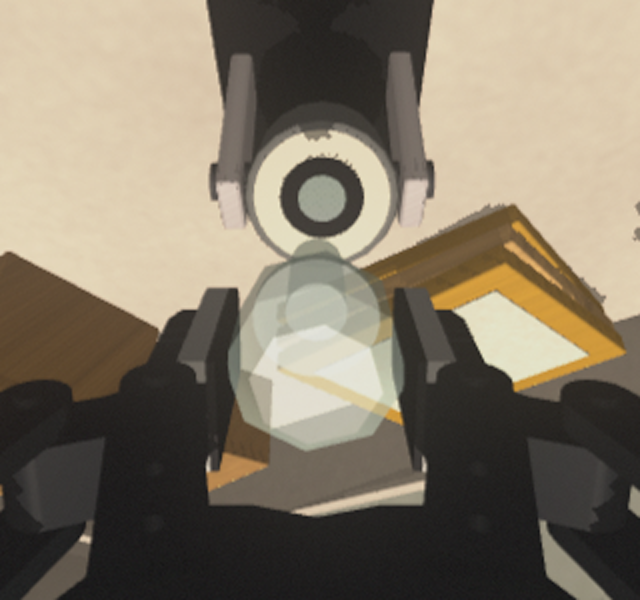

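The wrist view shows the lens at (322,199) and the shank tip at about (320,262), against predictions of (316,200) and (318,263). That agrees within about 2 mm, so I hand the job in.

```bash
python3 -c "
from workcell import env
s=env.get_state();print(s['t'],s['grasp_force'],max(abs(s['joint_velocities'])));print(env.job_done())"
```

```text
13.55 30.541945695877075 0.002942232039793056
the job is handed in; nothing more can be done
None
```

I drew the stopper out and handed the job in at 13.6 s with it held about 6 cm in front of the lens, shank pointing in: about 2 mm off the line of sight and 0.01 rad off its axis by my measurements; no verdict came back.

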